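Padlock to the other fold-out hook

TASK

A finished long-shackle padlock has to go from the fold-out hook it hangs on to the other one, the collection hook, which is folded flat on its post. Unfold that empty hook first: lift its arm by the upturned tip, swing it out, feel for the notch and let it drop in and lock, never forcing the lock. Then carry the padlock over without putting it down, lower it gently onto the arm by its shackle so that it hangs still, and fold the emptied hook flat against its buffer, dropped and locked, so that nobody's sleeve catches on it; leave all the other things on the bench where they are.

Things in the scene. Friction and masses are not known exactly. Their poses are not given: they have to be found in the camera images.
- free_post: Post whose hook is folded and empty at the start: foot bolted to the bench, grey tube, plywood plate 116 mm wide, 86 high, top 285 mm over the bench. Origin on the bench below the plate's front face; x points into the plate (the front looks to -x), y left as seen from the front, z up. The folded arm lies along +y, 28 mm before the plate, on a rubber buffer; unfolded it stands out along about -x.
- used_post: Post of the same make and frame whose hook stands out with the padlock on it at the start. Which post stands left and which right on the bench changes from start to start. The machines between and beside the posts rise to 370 mm over the bench; the nearest parts of those beside the right-hand post reach 240 mm, and the posts themselves 285 mm.
- free_hinge (a point): Axis of the free hook's upright hinge pin (at x -28, y -30 mm of its post), at the height of the locked arm's top, 250 mm over the bench. A cap nut 17 mm wide ends 33 mm above this point; the hub round the pin has a radius of 14 mm. A notched collar 53 mm wide lies under the hub; a key under the arm drops into its notches.
- used_hinge (a point): The same point on the hinge axis of the used hook. On both hooks the collar and the lug that carries it reach 27 mm from the axis, 205 to 236 mm over the bench: a padlock lifted or lowered on the arm must keep its body clear of them (shackle 42 to 65 mm from the axis).
- free_tip (a point): Upturned tip of the free hook, where the arm is gripped: a round upright pin 10 mm thick, 75 mm from the hinge axis, rising 26 mm over the arm's top; this point is half-way up (13 mm over the arm's top, 263 mm over the bench when locked). x along the arm from hinge to tip, z up. The arm is a level square bar 9 mm thick. The pin can turn between gripping fingers.
- used_tip (a point): The same point on the upturned tip of the used hook, same measures.
- free_swing (a joint): Swing of the free hook, rad: 0 flat on the buffer (a stop), growing as it swings out (counter-clockwise from above). The arm drops and locks flat (below about 0.2) or in the out notch, with 0.04 play. The collar is clamped a little askew: the notch lies anywhere from 1.37 to 1.77 and must be felt: swing the arm on, resting on the rim and free to drop, until it drops and stops.
- free_lift (a joint): Height of the free hook's arm over its locked place, m, 0 to 0.014. Between the notches the collar's rim holds it up at 0.008 and lets it swing (under 2 N at the tip); to leave a notch, lift over 8 mm. Weight and a spring pull it down with 3 to 5 N. Locked, pushing it sideways at the tip with more than about 15 N would force the small key.
- used_swing (a joint): Swing of the used hook, same meaning: about 1.57, locked out, at the start; 0 is flat on its buffer. It can drop into its flat place below about 0.3.
- used_lift (a joint): Height of the used hook's arm over its locked place, m, same meaning and forces.
- padlock_bow (a point): Middle of the cross bar of the brass padlock's shackle, an upright square U of 9 mm steel bar: 44 mm wide outside, 26 inside (along y), 50 mm clear height down to the body, which is 50 wide, 22 thick, 42 high. x points through the shackle (along the arm), z up. It hangs with the cross bar on the arm's top; 0.25 to 0.42 kg. Grip it from above across the two legs, 44 mm.

How it is judged (in metres and radians):
On the way, in this order (a step that is already met when the one before it is completed fails the run):
1. the hook that was folded stands out, dropped into its notch (value of joint free_swing above 1.3 rad and value of joint free_lift below 0.002 m), for 0.3 s.
2. the padlock hangs on it by its shackle, let go (all of step 1 and x of padlock_bow in the frame of free_tip between -0.066 and -0.006 m and y of padlock_bow in the frame of free_tip between -0.012 and 0.012 m and z of padlock_bow in the frame of free_tip between -0.014 and -0.003 m and contact force between the fingers and long_padlock below 0.1 N), for 0.3 s.
3. the emptied hook is folded flat and dropped into its lock (value of joint used_swing below 0.08 rad and value of joint used_lift below 0.002 m), for 0.3 s.
At the end, for the whole second after the job is handed in: The padlock hangs still (under 0.04 m/s) by its shackle on the hook that was folded: cross bar on the arm between hub and tip, within 5.5 mm in height and 12 mm sideways; that hook is out and down in its notch (lift under 2 mm); the emptied hook is flat (swing under 0.08 rad) and down (all of step 1 and all of step 3 and x of padlock_bow in the frame of free_tip between -0.066 and -0.006 m and y of padlock_bow in the frame of free_tip between -0.012 and 0.012 m and z of padlock_bow in the frame of free_tip between -0.014 and -0.003 m and linear speed of long_padlock below 0.04 m/s); the robot touches nothing.
It fails at once if a locked arm is forced against its notch (about 20 N sideways at the tip) (contact force between free_swing_c3 and free_collar above 70 N or contact force between used_swing_c3 and used_collar above 70 N).
It fails at once if the padlock is let fall (faster than 0.3 m/s with no finger on it) (contact force between the fingers and long_padlock below 0.1 N and linear speed of long_padlock above 0.3 m/s).
It fails at once if the padlock is knocked hard against an arm (contact force between long_padlock and free_swing above 60 N or contact force between long_padlock and used_swing above 60 N).
It fails at once if the padlock falls or is put down (height (world z) of padlock_bow below 0.2 m).
It fails at once if another thing on the bench is shoved about (distance of any of caliper, euro_cylinder_2, padlock_2, mortice_key_1, wood_block, plug_follower, tape_1, bench_bin, pin_tin, screwdriver from where it was at the start of the episode above 0.03 m).
It also fails if it takes over 72 s, if anything falls off the work surface, if the arm or the gripper's body presses on something with over 40 N, if the wrist force passes 120 N, or if a joint passes its speed limit or range.

ROBOT

A 7-joint arm with a two-finger parallel gripper is mounted at the origin on a cart in front of the work surface, level with it; the furniture and walls round the work are solid. World frame = base frame: x ahead of the robot, y to its left, z up, the work surface at z = 0. Lengths are in mm, angles in rad, forces in N, time in s.
With the tool pointing down it reaches from about 375 to 925 mm from the base axis. Payload 3.1 kg.
Tool frame: the origin (TCP) lies at the centre of the arm's flange, where the gripper is bolted on; the fingertips stand 173 mm ahead of it and the grasp point (between the pads) lies 155 mm ahead of it; z points along the fingers, y is the line along which they close (so a half turn about z gives the same grasp; the last joint's range is limited). The gripper opens to 85 mm and grips with 20 to 120 N. Pads are 22 mm wide; open, the fingers measure 114 mm over their backs; the gripper's body (76 mm by 85 mm) begins 54 mm behind the grasp point. The pads swing forward as they close: fully open they stand 13 mm farther back than shut.
Start: joints at [-1.427, 0.383, 0.044, 1.598, -0.018, 1.161, -0.05], TCP at [155.624, 631.1, 404.669] pointing down, gripper open.
Joint ranges: [-2.61, 2.61], [-0.41, 2.15], [-1.48, 1.57], [0, 2.5], [-1.57, 4.71], [0.05, 1.97], [-2.85, 2.85]. Speed limits (rad/s): [2.79, 2.79, 3.14, 3.14, 3.14, 3.14, 3.14].

INTERFACE

Orientations are given as a rotation vector (axis times angle).
In Python, from plant import ctrl, cams, spotter gives the robot as it stands.
- The arm moves only by the shell command python3 -m creep 'ROWS'. ROWS is JSON, a list of rows, each a list of 5 numbers: the shift along the world's x, y, z in cm, then the turn about the world's z in rad, then the closure, from 0 (fully open) to 1 (shut). A call has 1 to 5 rows; each row is the pose to reach, as a shift and turn from the pose commanded when the call began; what a row does not reach only later rows make up. A row lasts 1/12 s, in which the tool goes at most 41.7 mm and 7.16 degrees, less where a joint would pass 70% of its speed; a pose out of reach is approached as far as the arm can. A call with a gripper value outside its range is refused whole. The fingers move at their own pace and stop on an object; the grip force is fixed at half the most. Time passes only in rows, so rows that repeat a pose let the fingers close. It gives the time, the measured TCP pose, the force, the opening and the grip force at its end, in the units of the state.
- ctrl.state(): the state, without advancing time (a new reading comes with each control period).
- cams.camera(name): name is "scene" or "top" or "wrist"; returns the picture (400x640x3 uint8, red, green, blue); there is no depth.
- cams.get_calibration(name): a dict with "camera_matrix" (3x3 intrinsics, pixels), "k1" (the pictures are not rectified: a ray, as slopes to the right and down, at radius r is drawn at 1 + k1 r^2 times it, then the intrinsics apply), "cam_to_world" (4x4, takes a point from camera to world coordinates); the wrist camera has in their place "tool_from_camera" (4x4, takes a point from camera to tool coordinates, whose origin is the TCP and whose axes are the flange's). Camera axes: x right, y up, looking along -z (the intrinsics and any distortion apply to the point x, -y, -z); pixel columns grow to the right and rows downward; lengths in mm; the calibration is good to about 2 mm. A picture is of the moment at which its call begins: read the wrist's pose just before it. get_calibration takes no time and is no camera call.
- ctrl.hand_in(): hands the job in; it is judged then, once.
Trained networks look in the newest picture that a camera, given by its name, has taken for a name from the list of things; names that differ only in an ending like _2 or _b are one class to them, and where a whole thing is asked for, a point or a joint stands for the part that bears it (a point fixed in the world has none). Each returns a list of dicts, best first, with "confidence" (0 to 1); they miss things now and then, are a little off and sometimes report something else, mostly with a low value. They report only what shows in the picture. A call takes as long as a camera call.
- spotter.spot_in(camera, thing): "point" ([row, column] in pixels, amid what is visible of it).
The state is a dict: "time": time; "qpos": joint angles; "joint_velocities": joint speeds; "effort": joint torques, N m; "ee_pos": TCP position; "tool_rot": TCP orientation; "ft_force": force on the tool from outside, world axes, zero at the start; "torque": the same for the moment, N m; "gripper_width": finger opening in mm; "gripper_force": force on a finger pad.
Only numpy, scipy, OpenCV 4.12 (cv2) and the standard library are available. Lean on these libraries where they do the work, as an engineer would, in place of code of your own. Each camera call takes 0.05 s, during which the arm holds its last target. There are 200 camera calls.

## Working session

There is one attempt and no reset: what is moved stays moved. The work goes in short steps, Python scripts to look and compute and a shell command to move; the robot and the scene stay as the last step left them, time stands still between calls to the robot, and variables do not carry over. Pictures are saved under pics/ and viewed, at most 10 in all, crops included, and the job is handed in when it is done.

```bash
ls; mkdir -p pics; python3 - <<'E'
from plant import ctrl,cams,spotter
import cv2,numpy as np
s=ctrl.state(); print({k:(np.round(v,3).tolist()) for k,v in s.items()})
for c in ['scene','top']:
    im=cams.camera(c); cv2.imwrite(f'pics/{c}0.png',im[:,:,::-1])
    print(c,cams.get_calibration(c))
    for t in ['free_post','used_post','free_tip','used_tip','free_hinge','used_hinge','padlock_bow']:
        print(t,[(np.round(d['point']).tolist(),round(d['confidence'],2)) for d in spotter.spot_in(c,t)][:3])
print(cams.get_calibration('wrist'))
E
```

```text
pics
{'time': 0.0, 'qpos': [-1.427, 0.384, 0.044, 1.6, -0.018, 1.161, -0.05], 'joint_velocities': [0.001, 0.001, -0.0, 0.002, -0.0, -0.001, 0.001], 'effort': [-0.0, -43.347, 1.024, -24.952, 0.011, 0.011, 0.0], 'ee_pos': [155.467, 630.629, 403.279], 'tool_rot': [-0.379, -3.119, 0.004], 'ft_force': [-0.805, 0.411, -0.706], 'torque': [-0.067, -0.015, 0.005], 'gripper_force': 0.0, 'gripper_width': 85.302}
scene {'camera_matrix': array([[363.45033603,   0.        , 319.26733784],
       [  0.        , 363.45033603, 199.57548294],
       [  0.        ,   0.        ,   1.        ]]), 'k1': 0.015518710408641187, 'cam_to_world': array([[ 8.50068223e-01,  2.30980206e-01, -4.73320357e-01,
         3.99739118e+01],
       [-5.26432006e-01,  3.99800652e-01, -7.50352438e-01,
        -7.25753543e+02],
       [ 1.59172266e-02,  8.87021749e-01,  4.61453203e-01,
         6.36960243e+02],
       [ 0.00000000e+00,  0.00000000e+00,  0.00000000e+00,
         1.00000000e+00]])}
free_post [([152.0, 276.0], 0.61)]
used_post [([260.0, 434.0], 0.93)]
free_tip [([151.0, 275.0], 0.4)]
used_tip [([152.0, 276.0], 
[... 792 characters left out ...]
p []
free_hinge [([228.0, 209.0], 0.56)]
used_hinge [([148.0, 402.0], 0.79)]
padlock_bow [([228.0, 207.0], 0.53), ([160.0, 423.0], 0.44)]
{'camera_matrix': array([[351.32158057,   0.        , 316.57315327],
       [  0.        , 351.32158057, 195.51716262],
       [  0.        ,   0.        ,   1.        ]]), 'k1': -0.05794006128738481, 'tool_from_camera': array([[-2.24948156e-04,  9.64373824e-01,  2.64543149e-01,
         6.71449210e+01],
       [ 9.99999823e-01,  3.62630675e-04, -4.71618390e-04,
         6.93399215e-01],
       [-5.50747891e-04,  2.64542996e-01, -9.64373735e-01,
         3.20463160e+01],
       [ 0.00000000e+00,  0.00000000e+00,  0.00000000e+00,
         1.00000000e+00]])}
```

View pics/scene0.png

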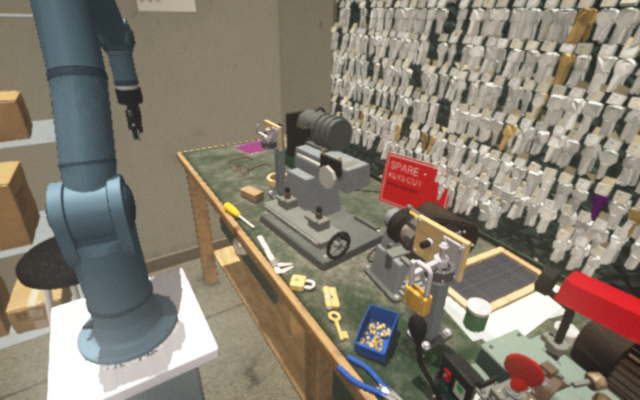

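View pics/top0.png

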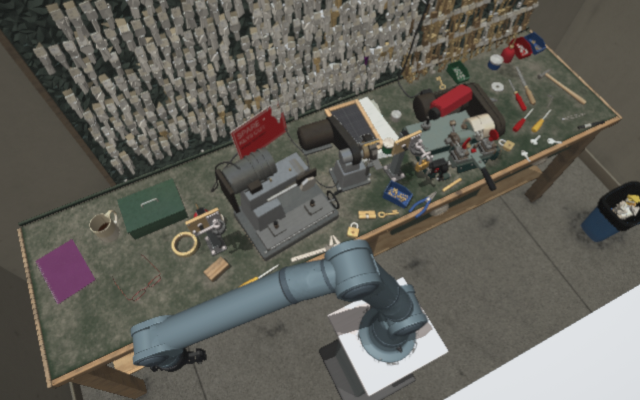

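Used post with padlock is on the right (scene ≈(434,260), top ≈(403,150)). The free post is on the left (scene ≈(276,147), top ≈(208,228)). I'll triangulate both coarsely.

```bash
cat > h.py <<'E'
from plant import ctrl,cams,spotter
import cv2,numpy as np
from scipy.spatial.transform import Rotation as R
def pose():
    s=ctrl.state(); T=np.eye(4); T[:3,:3]=R.from_rotvec(s['tool_rot']).as_matrix(); T[:3,3]=s['ee_pos']; return T
def cw(cam,T=None):
    c=cams.get_calibration(cam)
    return c, (c['cam_to_world'] if cam!='wrist' else T@c['tool_from_camera'])
def ray(cam,row,col,T=None):
    c,M=cw(cam,T); K=c['camera_matrix']
    d=np.array([(col-K[0,2])/K[0,0],(row-K[1,2])/K[1,1]]); u=d.copy()
    for _ in range(20): u=d/(1+c['k1']*(u@u))
    v=M[:3,:3]@np.array([u[0],-u[1],-1]); return M[:3,3],v/np.linalg.norm(v)
def atz(cam,row,col,z,T=None):
    o,v=ray(cam,row,col,T); return o+v*(z-o[2])/v[2]
def tri(rays):
    A=np.zeros((3,3));b=np.zeros(3)
    for o,v in rays:
        P=np.eye(3)-np.outer(v,v);A+=P;b+=P@o
    x=np.linalg.solve(A,b); return x,[round(float(np.linalg.norm((np.eye(3)-np.outer(v,v))@(x-o))),1) for o,v in rays]
def proj(cam,p,T=None):
    c,M=cw(cam,T);K=c['camera_matrix']; q=np.linalg.inv(M)@np.append(p,1)
    u=np.array([q[0],-q[1]])/-q[2]; u=u*(1+c['k1']*(u@u)); return K[0,0]*u[0]+K[0,2],K[1,1]*u[1]+K[1,2]
E
python3 - <<'E'
from h import *
print('free',atz('top',227,207,255),atz('scene',150,275,255), tri([ray('top',227,207),ray('scene',150,275)]))
print('used',atz('top',149,402,255),atz('scene',262,436,235),tri([ray('top',149,402),ray('scene',261,435)]))
a=cv2.imread('pics/scene0.png');b=cv2.imread('pics/top0.png')
f=lambda im,r,c:cv2.resize(im[r-40:r+40,c-50:c+50],(400,300),interpolation=cv2.INTER_CUBIC)
cv2.imwrite('pics/crop0.png',np.vstack([np.hstack([f(a,150,275),f(b,227,207)]),np.hstack([f(a,265,435),f(b,150,402)])]))
E
```

```text
free [531.92580015 421.12708174 255.        ] [487.58963204 243.4105908  255.        ] (array([569.90645834, 422.67590195, 184.16886842]), [0.5, 0.5])
used [ 513.52450809 -331.7434797   255.        ] [ 506.55317469 -386.75638586  235.        ] (array([ 540.36840964, -358.50429105,  205.165168  ]), [1.1, 1.1])
```

View pics/crop0.png

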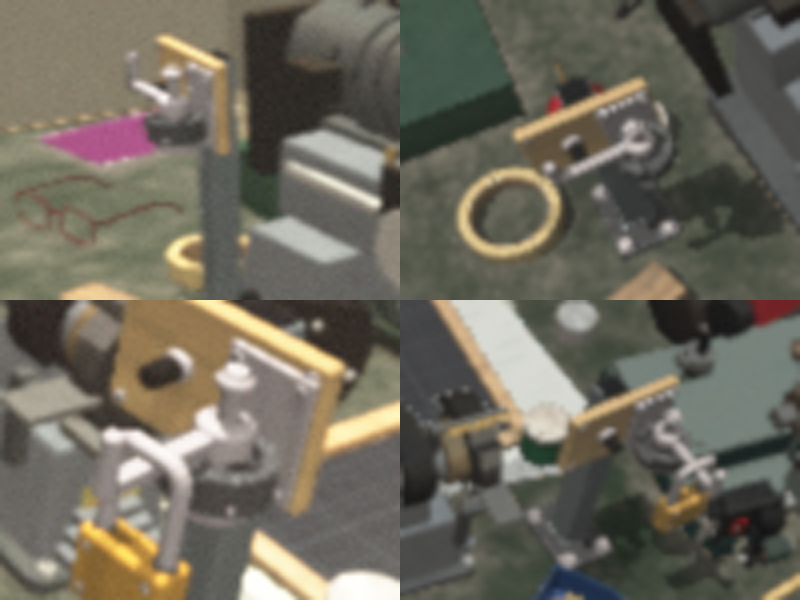

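The crop shows the nut and tip pixels for both hooks, and the padlock on the right-hand hook. I'll compute the frames from those.

```bash
python3 - <<'E'
from h import *
np.set_printoptions(precision=1,suppress=True)
print('ftip',atz('top',232.3,194.3,274),atz('scene',124.7,257.8,276),tri([ray('top',232.3,194.3),ray('scene',124.7,257.8)]))
print('fnut',atz('top',221,216.5,281),atz('scene',129.5,268,281),tri([ray('top',221,216.5),ray('scene',129.5,268)]))
print('unut',atz('top',141.5,419.5,281),atz('scene',243,443.7,281),tri([ray('top',141.5,419.5),ray('scene',243,443.7)]))
print('utip',atz('top',153.2,430,274))
print('ubow',atz('scene',261,421,258))
T=pose();print(T)
E
```

```text
ftip [522.2 464.5 274. ] [523.5 455.5 276. ] (array([525.2, 464.2, 272.6]), [2.0, 2.0])
fnut [524.9 385.  281. ] [523.8 370.2 281. ] (array([529. , 384.7, 275.8]), [1.2, 1.2])
unut [ 500.2 -393.4  281. ] [ 506.5 -394.5  281. ] (array([ 502.6, -395. ,  281.1]), [2.4, 2.4])
utip [ 443.1 -403.2  274. ]
ubow [ 459.7 -391.1  258. ]
[[ -1.    0.2  -0.  155.6]
 [  0.2   1.    0.  631.1]
 [  0.    0.   -1.  404.7]
 [  0.    0.    0.    1. ]]
```

```bash
python3 -m creep '[[14,-6,8,0.25,0],[14,-6,8,0.25,0],[14,-6,8,0.25,0],[14,-6,8,0.25,0],[14,-6,8,0.25,0]]'
python3 -m creep '[[16,-8,4,0,0],[16,-8,4,0,0],[16,-8,4,0,0],[16,-8,4,0,0],[16,-8,4,0,0]]'
```

```text
time: 1.22
ee_pos: [305.8, 566.8, 489.9]
tool_rot: [0.009, 3.131, 0.007]
ft_force: [2.3, -1.0, 0.8]
gripper_width: 85.7
gripper_force: 0.0
time: 1.63
ee_pos: [462.3, 485.9, 526.4]
tool_rot: [0.003, 3.135, -0.002]
ft_force: [0.9, -1.9, 1.0]
gripper_width: 85.2
gripper_force: 0.0
```

```bash
python3 - <<'E'
from h import *
T=pose(); im=cams.camera('wrist'); cv2.imwrite('pics/w1.png',im[:,:,::-1]); np.save('T1.npy',T); print(T[:3,3])
for t in ['free_tip','free_hinge']:
    for d in spotter.spot_in('wrist',t)[:2]: print(t,np.round(d['point']),round(d['confidence'],2),atz('wrist',*d['point'],263,T))
print(proj('wrist',[523,462,276],T),proj('wrist',[526,383,283],T))
E
```

```text
[462.32747642 485.9028653  526.37740204]
free_tip [274. 258.] 0.87 [520.12961382 443.73241958 263.        ]
free_hinge [300. 264.] 0.78 [542.08290911 446.88955764 263.        ]
(np.float64(281.84533682194706), np.float64(286.71568825864915)) (np.float64(166.84986655631755), np.float64(295.0376249705611))
```

View pics/w1.png

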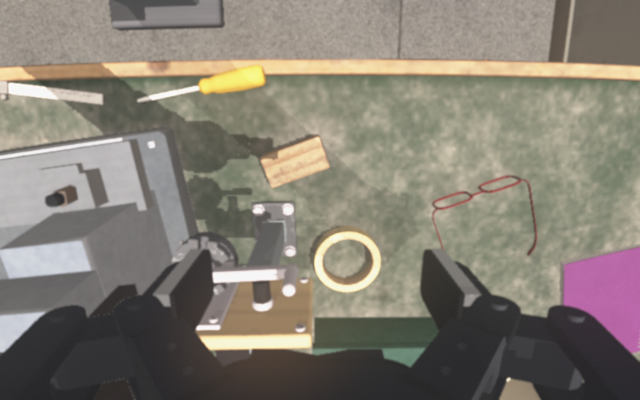

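Wrist view: tip pin top at about (288,288), its base at (292,272). The arm bar runs left to about (215,277), and the hub is hidden by the finger.

```bash
python3 - <<'E'
from h import *
T=np.load('T1.npy');print(atz('wrist',288,288.5,276,T),atz('wrist',272,292,250,T),atz('wrist',277,217,250,T))
E
```

```text
[524.00806234 466.62677388 276.        ] [525.3868268  467.28832415 250.        ] [529.91622305 408.71755213 250.        ]
```

```bash
python3 -m creep '[[5.9,-2.7,-2,0,0.4],[5.9,-2.7,-2,0,0.4],[5.9,-2.7,-2,0,0.4],[5.9,-2.7,-2,0,0.4],[5.9,-2.7,-2,0,0.4]]'; python3 - <<'E'
from h import *
T=pose(); im=cams.camera('wrist'); cv2.imwrite('pics/w2.png',im[:,:,::-1]); np.save('T2.npy',T); print(T[:3,3])
E
```

```text
time: 2.2
ee_pos: [512.6, 466.1, 504.0]
tool_rot: [0.018, -3.139, -0.001]
ft_force: [-0.7, 0.4, 0.7]
gripper_width: 51.1
gripper_force: 0.0
[512.55111696 466.11714967 503.96655009]
```

View pics/w2.png

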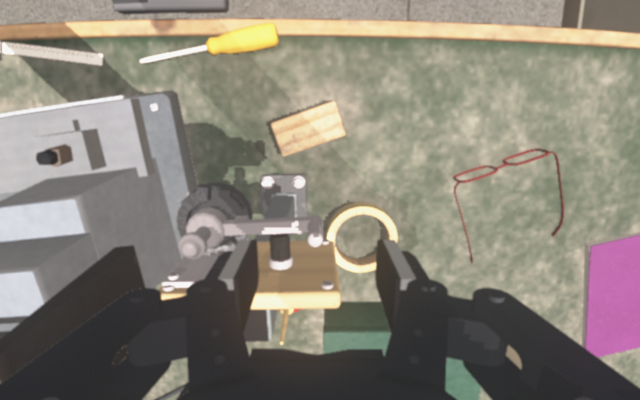

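Pin top is at about (315,240) and the cap nut at about (190,243). The plate is below them in the picture.

```bash
python3 - <<'E'
from h import *
T=np.load('T2.npy');print(atz('wrist',240,315,276,T),atz('wrist',224,314,250,T),atz('wrist',243,190,283,T)); 
T=pose();print(T)
im=cams.camera('wrist')
cv2.imwrite('pics/w3.png',cv2.resize(im[180:340,140:380,::-1],(720,480)))
E
```

```text
[526.41132992 466.34629875 276.        ] [525.62281856 465.58964422 250.        ] [526.40551368 393.35663474 283.        ]
[[-9.99917636e-01 -1.26725731e-02 -2.03155789e-03  5.12122440e+02]
 [-1.26757912e-02  9.99918412e-01  1.57908913e-03  4.66574831e+02]
 [ 2.01138102e-03  1.60471067e-03 -9.99996690e-01  5.04526084e+02]
 [ 0.00000000e+00  0.00000000e+00  0.00000000e+00  1.00000000e+00]]
```

View pics/w3.png

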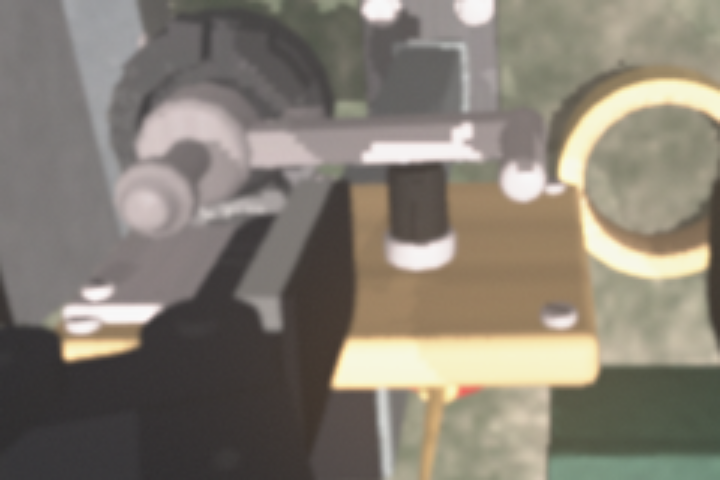

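```bash
python3 -m creep '[[1.4,0,-2,0,0.4],[1.4,0,-5,0,0.4],[1.4,0,-7.7,0,0.4],[1.4,0,-7.7,0,0.4],[1.4,0,-7.7,0,0.4]]'; python3 - <<'E'
from h import *
T=pose(); im=cams.camera('wrist'); cv2.imwrite('pics/w4.png',im[:,:,::-1]); print(T[:3,3])
E
```

```text
time: 2.72
ee_pos: [526.7, 465.5, 426.3]
tool_rot: [0.018, -3.138, 0.003]
ft_force: [-0.3, 0.9, 1.0]
gripper_width: 50.9
gripper_force: 0.0
[526.66315608 465.47452728 426.32376869]
```

View pics/w4.png

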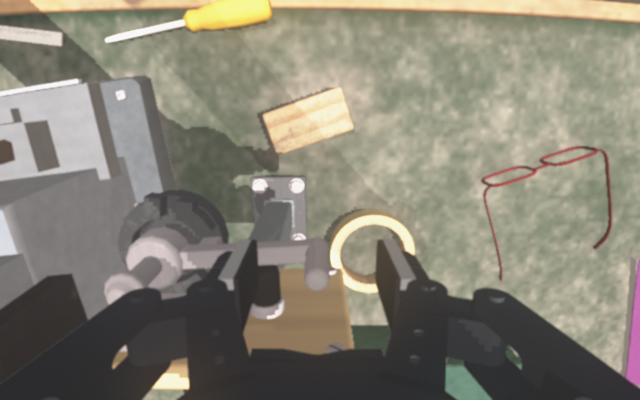

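The pin (top ≈(317,280)) lies centred between the pads, so I'll close.

```bash
python3 -m creep '[[0,0,0,0,1],[0,0,0,0,1],[0,0,0,0,1],[0,0,0,0,1],[0,0,0,0,1]]';python3 -m creep '[[0,0,0,0,1],[0,0,0,0,1],[0,0,0,0,1]]'
```

```text
time: 3.18
ee_pos: [528.9, 464.7, 429.9]
tool_rot: [-0.013, 3.139, 0.005]
ft_force: [1.0, 1.1, 3.8]
gripper_width: 7.4
gripper_force: 58.6
time: 3.43
ee_pos: [528.9, 464.7, 429.9]
tool_rot: [-0.013, 3.139, 0.005]
ft_force: [-0.5, 1.7, 5.6]
gripper_width: 7.9
gripper_force: 58.7
```

```bash
python3 -m creep '[[0,0,0.5,0,1],[0,0,1.0,0,1],[0,0,1.3,0,1],[0,0,1.3,0,1]]'
```

```text
time: 3.77
ee_pos: [528.0, 464.8, 440.1]
tool_rot: [0.014, -3.14, -0.0]
ft_force: [-0.2, 3.7, -3.3]
gripper_width: 7.3
gripper_force: 58.5
```

```bash
python3 -m creep '[[-1.1,-0.1,1.3,0,1],[-2.2,-0.3,1.3,0,1],[-3.3,-0.75,1.3,0,1],[-4.2,-1.3,1.3,0,1],[-4.2,-1.3,1.3,0,1]]'
```

```text
time: 4.18
ee_pos: [484.4, 448.0, 446.4]
tool_rot: [0.012, -3.131, 0.021]
ft_force: [-1.1, -0.4, -19.0]
gripper_width: 7.3
gripper_force: 60.3
```

```bash
python3 -m creep '[[0,0,-0.5,0,1],[0,0,-1.0,0,1],[0,0,-1.0,0,1]]'
```

```text
time: 4.43
ee_pos: [487.1, 450.2, 443.1]
tool_rot: [0.01, -3.14, 0.005]
ft_force: [-2.7, -3.1, -4.7]
gripper_width: 7.3
gripper_force: 61.7
```

```bash
python3 -m creep '[[-0.9,-0.7,0,0,1],[-1.65,-1.55,0,0,1],[-2.3,-2.45,0,0,1],[-2.75,-3.45,0,0,1],[-2.75,-3.45,0,0,1]]'
```

```text
time: 4.85
ee_pos: [459.9, 416.0, 445.8]
tool_rot: [-0.011, 3.139, 0.006]
ft_force: [0.8, 0.2, -5.7]
gripper_width: 7.4
gripper_force: 62.4
```

```bash
python3 -m creep '[[0,0,0,0,0.84],[0,0,0,0,0.84],[0,0,0,0,0.84],[0,0,-0.5,0,0.84],[0,0,-0.5,0,0.84]]'; python3 - <<'E'
from h import *
T=pose(); im=cams.camera('wrist'); cv2.imwrite('pics/w5.png',im[:,:,::-1]); print(T[:3,3],ctrl.state()['ft_force'])
E
```

```text
time: 5.27
ee_pos: [459.4, 417.1, 438.8]
tool_rot: [-0.013, 3.141, 0.001]
ft_force: [0.1, 0.5, -0.2]
gripper_width: 13.6
gripper_force: 0.0
[459.3926481  417.08366917 438.78536705] [ 0.54536538  0.0764545  -0.15497949]
```

View pics/w5.png

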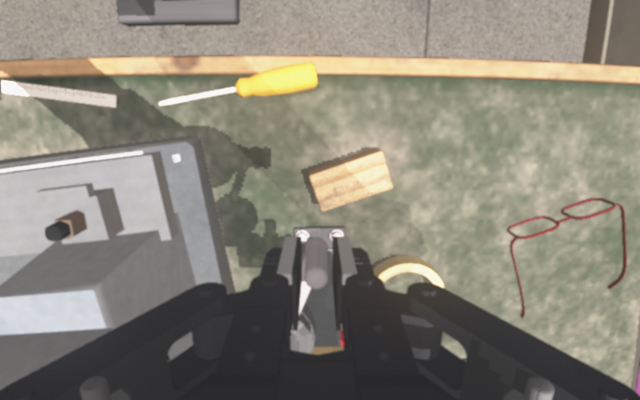

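The pin is loosely caged at about (317,278), with the arm resting on the rim. I'll push on in small steps and watch the side force.

```bash
python3 -m creep '[[-0.2,-0.6,0,0,0.84],[-0.37,-1.1,0,0,0.84],[-0.37,-1.1,0,0,0.84]]'; echo; python3 -m creep '[[-0.05,-0.3,0,0,0.84],[-0.05,-0.3,0,0,0.84]]'
```

```text
time: 5.57
ee_pos: [455.0, 404.7, 438.6]
tool_rot: [0.012, -3.14, 0.001]
ft_force: [-0.5, 0.2, -0.5]
gripper_width: 13.7
gripper_force: 0.0

time: 5.73
ee_pos: [454.8, 402.0, 438.6]
tool_rot: [0.012, -3.141, 0.001]
ft_force: [0.4, 0.6, -1.4]
gripper_width: 13.7
gripper_force: 0.1
```

```bash
python3 -m creep '[[-0.05,-0.25,0,0,0.84],[-0.05,-0.25,0,0,0.84]]'
```

```text
time: 5.9
ee_pos: [454.6, 399.4, 438.8]
tool_rot: [-0.012, 3.141, -0.001]
ft_force: [0.3, 0.2, -0.5]
gripper_width: 13.6
gripper_force: 0.0
```

```bash
python3 -m creep '[[-0.03,-0.25,0,0,0.84],[-0.03,-0.25,0,0,0.84]]'
```

```text
time: 6.07
ee_pos: [454.4, 397.0, 438.8]
tool_rot: [-0.012, 3.141, -0.0]
ft_force: [-1.0, 0.7, -0.4]
gripper_width: 13.3
gripper_force: 0.0
```

```bash
python3 -m creep '[[-0.01,-0.25,0,0,0.84],[-0.01,-0.25,0,0,0.84]]'
```

```text
time: 6.23
ee_pos: [454.0, 394.9, 438.8]
tool_rot: [0.013, -3.141, -0.001]
ft_force: [-0.7, 0.4, 0.2]
gripper_width: 13.8
gripper_force: 0.3
```

```bash
python3 -m creep '[[0,-0.25,0,0,0.84],[0,-0.25,0,0,0.84]]'
```

```text
time: 6.4
ee_pos: [453.7, 393.4, 438.9]
tool_rot: [-0.014, 3.141, 0.004]
ft_force: [-0.1, 2.8, -1.0]
gripper_width: 13.5
gripper_force: 1.6
```

```bash
python3 -m creep '[[0,-0.25,0,0,0.84],[0,-0.25,0,0,0.84]]'
```

```text
time: 6.57
ee_pos: [453.4, 391.9, 438.8]
tool_rot: [-0.016, 3.141, 0.007]
ft_force: [0.4, 5.4, -1.5]
gripper_width: 13.7
gripper_force: 3.0
```

```bash
python3 -m creep '[[0,0.6,0,0,0.84],[0,0.6,0,0,0.84],[0,0.6,0,0,0.84]]'; python3 -m creep '[[0,0.3,0,0,0.84],[0,0.3,0,0,0.84]]';python3 -m creep '[[0,0.2,0,0,0.84],[0,0.2,0,0,0.84]]'
```

```text
time: 6.82
ee_pos: [454.2, 395.6, 438.4]
tool_rot: [0.013, -3.141, 0.004]
ft_force: [-0.4, 0.3, 0.2]
gripper_width: 13.4
gripper_force: 0.6
time: 6.98
ee_pos: [454.3, 398.8, 438.6]
tool_rot: [0.012, -3.142, 0.001]
ft_force: [0.5, 0.5, 0.3]
gripper_width: 13.5
gripper_force: 0.0
time: 7.15
ee_pos: [454.2, 400.9, 438.6]
tool_rot: [-0.013, 3.141, -0.001]
ft_force: [0.3, -0.1, -0.4]
gripper_width: 13.8
gripper_force: 0.2
```

```bash
python3 -m creep '[[0,0.25,0,0,0.84],[0,0.25,0,0,0.84]]'
```

```text
time: 7.32
ee_pos: [454.1, 403.8, 438.6]
tool_rot: [-0.013, 3.141, -0.0]
ft_force: [-0.1, -0.6, -0.4]
gripper_width: 13.9
gripper_force: 0.2
```

```bash
python3 -m creep '[[0,0.25,0,0,0.84],[0,0.25,0,0,0.84]]'
```

```text
time: 7.48
ee_pos: [454.2, 405.7, 438.6]
tool_rot: [0.012, -3.141, 0.003]
ft_force: [-0.7, -3.2, 0.4]
gripper_width: 13.7
gripper_force: 1.1
```

```bash
python3 -m creep '[[0,-0.4,0,0,0.84],[0,-0.4,0,0,0.7],[0,-0.4,5,0,0.5],[0,-0.4,9,0,0.2],[0,-0.4,13,0,0.2]]'; for i in 1; do :; done
python3 -m creep '[[0,-4,1,0,0.2],[0,-8,1,0,0.2],[0,-12,1,0,0.2],[0,-16,1,0,0.2],[0,-20,1,0,0.2]]'
python3 -m creep '[[0,-4,0,0,0.2],[0,-8,0,0,0.2],[0,-12,0,0,0.2],[0,-16,0,0,0.2],[0,-20,0,0,0.2]]'
python3 -m creep '[[0,-4,0,0,0.2],[0,-8,0,0,0.2],[0,-12,0,0,0.2],[0,-16,0,0,0.2],[0,-20,0,0,0.2]]'
```

```text
time: 7.9
ee_pos: [453.5, 402.1, 564.0]
tool_rot: [0.014, -3.14, 0.002]
ft_force: [0.6, 0.3, 0.5]
gripper_width: 61.4
gripper_force: 0.0
time: 8.32
ee_pos: [453.6, 200.4, 574.1]
tool_rot: [-0.014, 3.14, 0.003]
ft_force: [0.5, 0.1, 0.4]
gripper_width: 68.2
gripper_force: 0.0
time: 8.73
ee_pos: [453.4, 0.2, 574.0]
tool_rot: [-0.014, 3.14, 0.003]
ft_force: [0.9, -0.4, -0.6]
gripper_width: 68.7
gripper_force: 0.0
time: 9.15
ee_pos: [453.3, -199.8, 574.2]
tool_rot: [-0.014, 3.139, 0.002]
ft_force: [0.8, -0.3, -0.8]
gripper_width: 68.0
gripper_force: 0.0
```

```bash
python3 -m creep '[[0,-4,0,0,0.2],[0,-8,0,0,0.2],[0,-12,0,0,0.2],[0,-16,0,0,0.2],[0,-19.2,0,0,0.2]]'
python3 -m creep '[[0,0,-4,0,0.2],[0,0,-4,0,0.2]]'; python3 - <<'E'
from h import *
T=pose(); np.save('T6.npy',T); im=cams.camera('wrist'); cv2.imwrite('pics/w6.png',im[:,:,::-1]); print(T[:3,3])
for t in ['used_tip','used_hinge','padlock_bow']:
    for d in spotter.spot_in('wrist',t)[:2]: print(t,np.round(d['point']),round(d['confidence'],2))
E
```

```text
time: 9.57
ee_pos: [453.6, -392.3, 574.0]
tool_rot: [-0.012, 3.14, -0.002]
ft_force: [-0.2, -0.1, 0.5]
gripper_width: 68.2
gripper_force: 0.0
time: 9.73
ee_pos: [449.9, -390.4, 524.4]
tool_rot: [0.001, -3.128, -0.014]
ft_force: [-1.6, 3.4, -3.1]
gripper_width: 68.4
gripper_force: 0.0
[ 449.92962223 -390.4134627   524.43556081]
used_hinge [296. 335.] 0.78
padlock_bow [197. 306.] 0.55
```

View pics/w6.png

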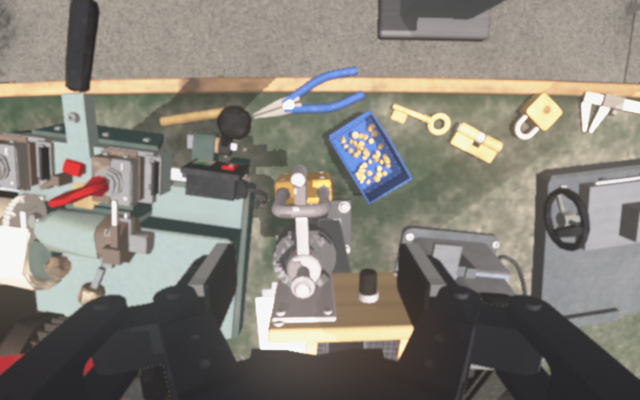

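The wrist view shows the nut at about (302,288) and the tip top at about (298,180). The bow's cross bar runs from (276,211) to (330,210), and the arm points away from the plate.

```bash
python3 - <<'E'
from h import *
T=np.load('T6.npy')
print('nut',atz('wrist',288,302,283,T),'tip',atz('wrist',180,298,276,T),'bow',atz('wrist',210.5,277,259,T),atz('wrist',210,328,259,T),pose()[:3,3])
im=cv2.imread('pics/w6.png'); cv2.imwrite('pics/c6.png',cv2.resize(im[150:310,230:370],(560,640)[:2]))
E
```

```text
nut [ 500.86541019 -397.07134379  283.        ] tip [ 428.85118897 -399.03707833  276.        ] bow [ 454.14548568 -414.70530278  259.        ] [ 453.87106709 -379.17083613  259.        ] [ 455.56629941 -389.25619282  536.06649629]
```

```bash
python3 -m creep '[[0,-0.5,-3,0,0.36],[0,-0.5,-6,0,0.36],[0,-0.5,-8,0,0.36],[0,-0.5,-8,0,0.36],[0,-0.5,-8,0,0.36]]'
python3 - <<'E'
from h import *
T=pose(); np.save('T7.npy',T); im=cams.camera('wrist'); cv2.imwrite('pics/w7.png',im[:,:,::-1]); print(T[:3,3])
E
```

```text
time: 10.35
ee_pos: [455.7, -394.2, 455.7]
tool_rot: [-0.018, 3.139, -0.002]
ft_force: [1.2, -0.5, 0.9]
gripper_width: 54.5
gripper_force: 0.0
[ 455.74209575 -394.16175644  455.6607826 ]
```

View pics/w7.png

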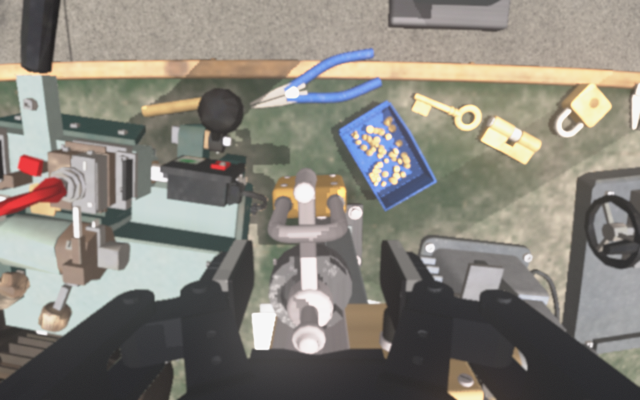

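Bow's cross bar spans (270–347, ~234), mid 308; tip top (305,190), nut top (308,340). The padlock is lined up with the pads.

```bash
python3 - <<'E'
from h import *
T=np.load('T7.npy')
for n,r,c,z in [('nut',340,308,283),('tip',190,305,276),('bl',235,270,256),('br',235,347,256)]: print(n,atz('wrist',r,c,z,T))
E
```

```text
nut [ 498.83827459 -397.14837056  283.        ]
tip [ 427.3045335  -398.91233008  276.        ]
bl [ 456.50102679 -417.40523905  256.        ]
br [ 456.03564134 -378.03663172  256.        ]
```

```bash
python3 -m creep '[[0,-0.35,-1,0,0.36],[0,-0.35,-2.5,0,0.36],[0,-0.35,-4,0,0.36],[0,-0.35,-4.8,0,0.36],[0,-0.35,-4.8,0,0.36]]'
python3 -m creep '[[0,0,0,0,0.5],[0,0,0,0,0.6],[0,0,0,0,0.6],[0,0,0,0,0.6],[0,0,0,0,0.6]]'
```

```text
time: 10.82
ee_pos: [454.1, -398.1, 404.8]
tool_rot: [0.014, -3.14, -0.001]
ft_force: [-0.3, 0.5, 0.1]
gripper_width: 54.5
gripper_force: 0.0
time: 11.23
ee_pos: [454.2, -399.0, 406.8]
tool_rot: [-0.013, 3.14, -0.002]
ft_force: [-0.5, -0.9, 2.3]
gripper_width: 42.6
gripper_force: 61.4
```

```bash
python3 -m creep '[[0,0,0.8,0,0.6],[0,0,1.6,0,0.6],[0,0,2.4,0,0.6],[0,0,3.3,0,0.6],[0,0,3.3,0,0.6]]'; python3 -m creep '[[0,0,0,0,0.6],[0,0,0,0,0.6]]'
```

```text
time: 11.65
ee_pos: [454.4, -399.1, 441.2]
tool_rot: [-0.013, 3.138, -0.004]
ft_force: [0.2, -0.2, -2.9]
gripper_width: 42.3
gripper_force: 61.7
time: 11.82
ee_pos: [454.0, -398.2, 438.5]
tool_rot: [0.013, -3.141, -0.001]
ft_force: [-0.1, -0.3, -3.2]
gripper_width: 42.4
gripper_force: 61.6
```

```bash
python3 -m creep '[[-0.8,0,0,0,0.6],[-1.8,0,0,0,0.6],[-2.8,0,0,0,0.6],[-3.8,0,0,0,0.6],[-4.8,0,0,0,0.6]]'; python3 -m creep '[[-1.2,0,0,0,0.6],[-1.8,0,0.5,0,0.6],[-1.8,0,3,0,0.6],[-1.8,0,6,0,0.6],[-1.8,0,9,0,0.6]]'
```

```text
time: 12.23
ee_pos: [404.0, -398.7, 438.5]
tool_rot: [0.01, -3.141, -0.001]
ft_force: [0.4, 0.1, -3.4]
gripper_width: 42.1
gripper_force: 61.6
time: 12.65
ee_pos: [386.7, -398.4, 529.4]
tool_rot: [0.011, -3.141, -0.002]
ft_force: [1.4, 0.1, -3.3]
gripper_width: 42.5
gripper_force: 62.1
```

```bash
python3 -m creep '[[0.5,0,3,0,0.6],[1,0,6,0,0.6],[1.5,0,9,0,0.6],[2,0,11,0,0.6],[2,0,11,0,0.6]]'
python3 -m creep '[[0,2,0,0,0.6],[0,5,0,0,0.6],[0,8.5,0,0,0.6],[0,12,0,0,0.6],[0,15.5,0,0,0.6]]'
python3 -m creep '[[0,3.5,0,0,0.6],[0,7,0,0,0.6],[0,10.5,0,0,0.6],[0,14,0,0,0.6],[0,17.5,0,0,0.6]]'
```

```text
time: 13.07
ee_pos: [408.6, -399.0, 644.2]
tool_rot: [-0.015, 3.133, -0.01]
ft_force: [0.6, -0.6, -1.3]
gripper_width: 42.1
gripper_force: 62.2
time: 13.48
ee_pos: [406.5, -242.6, 637.0]
tool_rot: [0.011, -3.14, -0.002]
ft_force: [1.0, 0.1, -4.5]
gripper_width: 42.4
gripper_force: 62.6
time: 13.9
ee_pos: [406.7, -67.6, 637.0]
tool_rot: [0.012, -3.14, -0.0]
ft_force: [0.2, -0.3, -3.6]
gripper_width: 42.3
gripper_force: 62.6
```

```bash
python3 -m creep '[[0,3.5,0,0,0.6],[0,7,0,0,0.6],[0,10.5,0,0,0.6],[0,14,0,0,0.6],[0,17.5,0,0,0.6]]'
python3 -m creep '[[0,3.5,0,0,0.6],[0,7,0,0,0.6],[0,10.5,0,0,0.6],[0,14,0,0,0.6],[0,17.5,0,0,0.6]]'
python3 -m creep '[[0,3,0,0,0.6],[0,6,0,-0.08,0.6],[0,9,0,-0.16,0.6],[0,11.5,0,-0.16,0.6],[0,12.5,0,-0.16,0.6]]'; python3 -m creep '[[0,0,0,0,0.6],[0,0,0,0,0.6]]'
```

```text
time: 14.32
ee_pos: [407.2, 107.2, 637.0]
tool_rot: [0.011, -3.14, 0.001]
ft_force: [1.0, -0.5, -3.1]
gripper_width: 42.3
gripper_force: 62.6
time: 14.73
ee_pos: [407.6, 282.3, 636.9]
tool_rot: [0.011, -3.14, 0.003]
ft_force: [1.1, -0.2, -3.1]
gripper_width: 42.4
gripper_force: 62.6
time: 15.15
ee_pos: [406.3, 410.4, 635.6]
tool_rot: [-0.23, -3.13, 0.002]
ft_force: [-1.6, 0.6, -3.6]
gripper_width: 42.8
gripper_force: 62.6
time: 15.32
ee_pos: [408.1, 406.1, 637.1]
tool_rot: [-0.238, -3.132, 0.006]
ft_force: [0.7, -0.8, -3.9]
gripper_width: 42.1
gripper_force: 62.6
```

```bash
python3 - <<'E'
from h import *
for cam in ['wrist','scene','top']:
    T=pose(); im=cams.camera(cam); cv2.imwrite(f'pics/v_{cam}.png',im[:,:,::-1])
    P={'free_tip':[454.5,400,263],'free_hinge':[527,391,250]}
    for t in P:
        print(cam,t,'pred(c,r)',np.round(proj(cam,P[t],T)),[(np.round(d['point']).tolist(),round(d['confidence'],2)) for d in spotter.spot_in(cam,t)][:3])
np.save('T8.npy',T)
E
```

```text
wrist free_tip pred(c,r) [318. 215.] [([264.0, 320.0], 0.54)]
wrist free_hinge pred(c,r) [320. 273.] [([309.0, 341.0], 0.94)]
scene free_tip pred(c,r) [245. 135.] [([137.0, 263.0], 0.55)]
scene free_hinge pred(c,r) [267. 137.] [([146.0, 280.0], 0.66)]
top free_tip pred(c,r) [221. 243.] []
top free_hinge pred(c,r) [216. 225.] [([247.0, 212.0], 0.69)]
```

```bash
python3 - <<'E'
from h import *
T=np.load('T8.npy'); im=cv2.imread('pics/v_wrist.png')
print('bow',proj('wrist',T[:3,3]+T[:3,:3]@np.array([0,0,151]),T),'bodybot',proj('wrist',T[:3,3]+T[:3,:3]@np.array([0,0,248]),T),'armtop60',proj('wrist',[470,398,250],T),'tiptop',proj('wrist',[454.5,400,276],T))
g=im[196:290:4,286:352:2].astype(int); L=g.mean(2)
for i,r in enumerate(L): print(196+4*i,' '.join(f'{int(v):3d}' for v in r))
E
```

```text
bow (np.float64(314.5485773045957), np.float64(283.29862614834377)) bodybot (np.float64(315.304378444888), np.float64(207.25777577494677)) armtop60 (np.float64(317.874652383221), np.float64(222.91608922985242)) tiptop (np.float64(317.5989926280976), np.float64(216.99863477759396))
196 120 119 118 111 108 105 104 104 105 103 102 102 104 104 103 103 102 104 103 102 102 102 102  99 101 102 104 137 174 172 140 105 110
200 100 100  99  97  99  99 100 101 103  99 100 100 100 101 103 104 104 104 103 105 105 104 105 103 100 101 102 105 106 106 107 105 106
204 100 100 100 100 100 101 100 101 103 101 100 101 101 100 100 104 105 106 106 105 105 105 106 105 100 101 100 101 102 106 106 106 107
208 110 106 101 100 100  99 101 100 100 100 100  99 101 101 100  99  99 103 105 107 106 107 106 106 101 100 101 100 117 174 217 215 166
212 107 102 103 102 101 102 103 102 103 104 104 105 105 108 125 127 111 107 108 112 124 116 111 110 110 111 112 112 112 126 152 155 145
216 124 124 124 124 124 125 125 125 126 126 125 126 127 126 128 129 128 128 128 128 128 128 127 127 128 128 128 129 128 129 129 128 129
22
[... 1745 characters left out ...]
 142  94  96 103 105
272 101 116 151 152 145 138 135 166 159 107  87  99 128 178 203 225 243 244 244 243 243 241 223 144 132 134 129 128 118 113 117 120 122
276 126 125 123 123 124 124 125 126 126 126 127 126 127 129 128 129 130 129 130 131 132 131 132 132 131 133 133 133 133 135 136 137 137
280 138 138 138 138 140 139 139 140 142 141 141 141 142 142 142 142 141 142 143 142 143 144 143 143 144 144 144 144 143 143 143 144 145
284 144 143 145 148 149 149 150 151 150 150 151 151 151 152 151 153 152 153 154 154 154 154 155 156 155 156 156 156 154 149 147 147 148
288 146 147 150 154 157 156 156 156 156 155 155 155 155 156 155 155 154 155 155 154 154 154 154 154 153 153 153 152 152 149 148 149 149
```

```bash
python3 - <<'E'
from h import *
T=np.load('T8.npy')
for r,c in [(250,321.2),(258,321),(265,321)]: print(atz('wrist',r,c,250,T), atz('wrist',r,c,258,T))
print(T[:2,3],T[:3,1])
E
```

```text
[501.88486346 396.78478144 250.        ] [498.31200829 397.21750821 258.        ]
[511.39665692 395.11691604 250.        ] [507.61071139 395.58700759 258.        ]
[519.86489698 393.83090927 250.        ] [515.88923955 394.32981092 258.        ]
[408.55579018 405.08456723] [1.53478651e-01 9.88151887e-01 3.89829284e-04]
```

```bash
python3 -m creep '[[-0.5,0.4,-3,0,0.6],[-0.5,0.4,-7,0,0.6],[-0.5,0.4,-11,0,0.6],[-0.5,0.4,-14.5,0,0.6],[-0.5,0.4,-16,0,0.6]]'
python3 -m creep '[[0,0,-2,0,0.6],[0,0,-3.5,0,0.6],[0,0,-3.5,0,0.6],[0,0,-3.5,0,0.6]]'
```

```text
time: 16.18
ee_pos: [401.7, 409.1, 472.3]
tool_rot: [-0.238, -3.127, 0.013]
ft_force: [-0.5, -0.5, -4.1]
gripper_width: 42.2
gripper_force: 62.6
time: 16.52
ee_pos: [402.9, 410.3, 442.9]
tool_rot: [-0.238, -3.131, 0.003]
ft_force: [1.0, 0.4, -2.7]
gripper_width: 42.6
gripper_force: 62.6
```

```bash
python3 -m creep '[[1,-0.15,-0.25,0,0.6],[2,-0.3,-0.25,0,0.6],[3,-0.45,-0.25,0,0.6],[4,-0.6,-0.25,0,0.6]]'
python3 -m creep '[[1,-0.15,0,0,0.6],[2,-0.3,0,0,0.6],[3,-0.45,0,0,0.6],[3,-0.45,0,0,0.6],[3,-0.45,0,0,0.6]]'
```

```text
time: 16.85
ee_pos: [445.1, 404.1, 442.5]
tool_rot: [0.24, 3.13, 0.002]
ft_force: [-0.0, -0.0, -2.4]
gripper_width: 42.3
gripper_force: 62.6
time: 17.27
ee_pos: [474.0, 399.5, 440.9]
tool_rot: [-0.241, -3.132, 0.001]
ft_force: [-0.5, 0.1, -4.0]
gripper_width: 42.2
gripper_force: 62.6
```

```bash
python3 -m creep '[[0,0,-0.8,0,0.6],[0,0,-1.6,0,0.6],[0,0,-2.4,0,0.6],[0,0,-3,0,0.6],[0,0,-3,0,0.6]]'
python3 -m creep '[[0,0,-0.2,0,0.6],[0,0,-0.2,0,0.6],[0,0,-0.2,0,0.6]]'
```

```text
time: 17.68
ee_pos: [471.9, 399.8, 408.3]
tool_rot: [-0.236, -3.129, 0.006]
ft_force: [-0.2, -0.3, -3.4]
gripper_width: 42.2
gripper_force: 62.6
time: 17.93
ee_pos: [473.1, 400.2, 409.5]
tool_rot: [0.238, 3.132, 0.001]
ft_force: [0.2, -0.2, -3.3]
gripper_width: 41.7
gripper_force: 62.6
```

```bash
python3 -m creep '[[0,0,-0.2,0,0.6],[0,0,-0.2,0,0.6],[0,0,-0.2,0,0.6]]'
python3 -m creep '[[0,0,-0.15,0,0.6],[0,0,-0.15,0,0.6],[0,0,-0.15,0,0.6]]'
```

```text
time: 18.18
ee_pos: [473.1, 400.1, 407.3]
tool_rot: [0.238, 3.132, 0.0]
ft_force: [-0.3, -0.2, -4.0]
gripper_width: 42.1
gripper_force: 62.6
time: 18.43
ee_pos: [473.1, 400.2, 406.8]
tool_rot: [0.238, 3.132, 0.002]
ft_force: [-2.0, -0.9, 1.8]
gripper_width: 42.4
gripper_force: 63.0
```

It rests at the pick height, which also confirms the arm is locked down. Releasing now.

```bash
python3 -m creep '[[0,0,0,0,0.48],[0,0,0,0,0.44],[0,0,0,0,0.36],[0,0,0,0,0.36],[0,0,0,0,0.36]]'
python3 -m creep '[[0,0,0.5,0,0.36],[0,0,1.5,0,0.36],[0,0,3,0,0.36],[0,0,5,0,0.36],[0,0,9,0,0.36]]'
python3 - <<'E'
from h import *
T=pose(); im=cams.camera('wrist'); cv2.imwrite('pics/v9.png',im[:,:,::-1]); np.save('T9.npy',T); print(T[:3,3])
for t in ['padlock_bow','free_tip']: print(t,[(np.round(d['point']).tolist(),round(d['confidence'],2)) for d in spotter.spot_in('wrist',t)][:2])
print('pred bow',proj('wrist',[475,400,254.5],T), 'body c',proj('wrist',[475,400,180],T))
E
```

```text
time: 18.85
ee_pos: [473.1, 400.2, 405.8]
tool_rot: [0.238, 3.132, 0.001]
ft_force: [0.1, 0.2, 0.1]
gripper_width: 54.9
gripper_force: 0.0
time: 19.27
ee_pos: [472.1, 399.3, 492.4]
tool_rot: [-0.238, -3.126, 0.011]
ft_force: [-0.2, 0.3, -0.3]
gripper_width: 55.0
gripper_force: 0.0
[472.10364819 399.32647843 492.38777569]
padlock_bow [([203.0, 316.0], 0.64)]
free_tip [([269.0, 319.0], 0.88)]
pred bow (np.float64(319.91972966678617), np.float64(218.4598211750361)) body c (np.float64(319.7133672587237), np.float64(189.3060691708172))
```

```bash
python3 -m creep '[[0,0,3,0.08,0.4],[0,0,7,0.15,0.4],[0,0,8.5,0.15,0.4],[0,-4,8.5,0.15,0.4],[0,-8,8.5,0.15,0.4]]'; python3 - <<'E'
from h import *
a,b=np.load('T6.npy'),np.load('T7.npy')
for p,q in [((237,408),(247,430)),((237,492),(245,521))]:
    print(tri([ray('wrist',*p,a),ray('wrist',*q,b)]))
print(np.round(ctrl.state()['qpos'],2))
# template matches w6->w7 in right-of-plate region
A=cv2.imread('pics/w6.png',0);B=cv2.imread('pics/w7.png',0)
pts=cv2.goodFeaturesToTrack(A[150:330,370:560],40,0.01,8).reshape(-1,2)+[370,150]
n,st,err=cv2.calcOpticalFlowPyrLK(A,B,pts.astype(np.float32).reshape(-1,1,2),None,winSize=(25,25),maxLevel=4)
for p,q,s,e in zip(pts,n.reshape(-1,2),st.ravel(),err.ravel()):
    if s:
        x,r=tri([ray('wrist',p[1],p[0],a),ray('wrist',q[1],q[0],b)])
        if max(r)<2 and x[2]>-20 and x[2]<400: print(p.round(),q.round(),x.round(),r)
E
```

```text
time: 19.83
ee_pos: [471.8, 322.3, 582.1]
tool_rot: [-0.008, 3.14, 0.004]
ft_force: [0.9, -1.0, -0.0]
gripper_width: 51.3
gripper_force: 0.0
(array([ 563.61871496, -254.09684463,   27.89555598]), [1.3, 1.3])
(array([596.56403518, -85.80786349, -54.22006831]), [1.7, 1.7])
[-0.74  0.13  0.07  1.55 -0.01  1.46  0.91]
[381. 163.] [399. 162.] [ 461. -295.    9.] [0.3, 0.3]
[558. 195.] [604. 202.] [501. -49.  37.] [0.6, 0.6]
[382. 172.] [400. 173.] [ 474. -293.   12.] [0.1, 0.1]
[377. 152.] [395. 150.] [ 446. -301.    8.] [0.0, 0.0]
[378. 180.] [395. 182.] [ 487. -297.    5.] [0.0, 0.0]
[371. 174.] [387. 176.] [ 477. -309.   13.] [0.2, 0.2]
[548. 192.] [590. 202.] [501. -58.  27.] [1.8, 1.8]
[489. 162.] [525. 163.] [ 459. -143.   14.] [0.2, 0.2]
[371. 158.] [388. 156.] [ 454. -310.   14.] [0.1, 0.1]
[406. 235.] [424. 247.] [ 569. -254.   12.] [1.4, 1.4]
[436. 245.] [471. 266.] [ 524. -261.  155.] [0.1, 0.1]
[493. 247.] [525. 261.] [ 586. -123.   18.] [0.1, 0.1]
[546. 231.] [586. 240.] [565. -33.   4.] [1.6, 1.6]
[389. 163.] [408. 162.] [ 463. -281.   -2.] [0.2, 0.2]
[497. 255.] [529. 270.] [ 599. -114.   17.] [0.1, 0.1]
[536. 174.] [577. 178.] [479. -61.  -0.] [0.1, 0.1]
[408. 177.] [432. 180.] [ 474. -265.   45.] [0.1, 0.1]
[464. 151.] [497. 150.] [ 443. -185.   24.] [0.1, 0.1]
[414. 236.] [433. 247.] [ 578. -236.   -7.] [0.8, 0.8]
[390. 171.] [409. 172.] [ 474. -280.    4.] [0.3, 0.3]
[497. 152.] [535. 152.] [ 445. -134.   15.] [0.0, 0.0]
[532. 237.] [569. 249.] [577. -53.   1.] [0.2, 0.2]
[481. 230.] [511. 241.] [ 567. -133.   -4.] [0.4, 0.4]
```

```bash

python3 -m creep '[[0,-4,0,0,0.4],[0,-8,0,0,0.4],[0,-12,0,0,0.4],[0,-16,0,0,0.4],[0,-20,0,0,0.4]]'
python3 -m creep '[[0,-4,0,0,0.4],[0,-8,0,0,0.4],[0,-12,0,0,0.4],[0,-16,0,0,0.4],[0,-20,0,0,0.4]]'
python3 -m creep '[[-1,-4,0,0,0.4],[-2,-8,0,0,0.4],[-3,-12,0,0,0.4],[-4,-16,0,0,0.4],[-4.4,-20,0,0,0.4]]'
python3 -m creep '[[0,-4,0,0,0.4],[0,-8,0,0,0.4],[0,-11,-3,0,0.4],[0,-12,-6,0,0.4],[0,-12,-7,0,0.4]]'
python3 -m creep '[[0,0,0,0,0.4],[0,0,0,0,0.4],[0,0,0,0,0.4]]'
python3 - <<'E'
from h import *
T=pose(); im=cams.camera('wrist'); cv2.imwrite('pics/v10.png',im[:,:,::-1]); np.save('T10.npy',T); print(T[:3,3])
c,r=map(int,proj('wrist',[428,-399,276],T)); print('pred tip top',c,r,'nut',proj('wrist',[500,-397,283],T),'grasp',proj('wrist',T[:3,3]+T[:3,:3]@[0,0,T[2,3]-276],T))
L=im[r-24:r+28:3,c-30:c+32:2].mean(2).astype(int)
print('    ',' '.join(f'{v:3d}' for v in range(c-30,c+32,2)))
for i,l in enumerate(L): print(r-24+3*i,' '.join(f'{v:3d}' for v in l))
E
```

```text
time: 20.25
ee_pos: [472.4, 117.9, 580.7]
tool_rot: [-0.003, -3.142, -0.0]
ft_force: [0.1, 0.6, -0.0]
gripper_width: 51.3
gripper_force: 0.0
time: 20.67
ee_pos: [472.2, -82.0, 580.8]
tool_rot: [0.003, 3.141, 0.001]
ft_force: [0.7, 0.3, 0.2]
gripper_width: 51.3
gripper_force: 0.0
time: 21.08
ee_pos: [426.8, -282.3, 581.1]
tool_rot: [0.004, 3.141, 0.002]
ft_force: [0.8, -0.4, -0.9]
gripper_width: 50.8
gripper_force: 0.0
time: 21.5
ee_pos: [426.5, -402.2, 506.3]
tool_rot: [-0.013, -3.134, -0.002]
ft_force: [0.5, 1.5, -1.5]
gripper_width: 51.3
gripper_force: 0.0
time: 21.75
ee_pos: [430.0, -398.9, 512.3]
tool_rot: [-0.001, 3.139, -0.001]
ft_force: [-0.1, -0.3, 0.1]
gripper_width: 51.0
gripper_force: 0.0
[ 430.04975972 -398.91388238  512.32205295]
pred tip top 315 208 nut (np.float64(318.31690351603237), np.float64(317.5125487867019)) grasp (np.float64(315.2127569936519), np.float64(212.7293862340808))
     285 287 289 291 293 295 297 299 301 303 305 307 309 311 313 315 317 319 321 323 325 327 329 331 333 335 337 339 341 343 345
184 129 131 133 131 125 116 112 110 110 111 109 111 113 112 
[... 1543 characters left out ...]
 243 244 242 242 245 245 194  96 105 136 146 146 144 147 146
223  78  76  74  74  76  75  74  74  74  77  76  76 106 228 241 242 243 244 242 178 129 111  91  88  90  89 108 143 144 147 145
226  77  75  74  76  75  75  73  74  75  76  77  78 102 224 242 242 243 244 243 166  90  91  90  89  90 104 135 143 143 146 145
229  77  76  76  77  75  75  74  74  74  75  78  77  96 221 242 241 243 244 243 169  90  98 114 111 111 110 113 114 115 157 168
232  77  78  77  78  78  78  77  76  76  76  77  76  90 217 241 242 243 244 244 172  91 101 103  98  97  97  98  97  97  96  95
235  78  81  81  79  78  79  80  78  78  78  78  79  89 216 241 241 242 244 244 173  90 100 101  97  97  96  97  96  97  96  97
```

Pin top is found at (315,208), exactly as predicted. Descending.

```bash
python3 -m creep '[[-0.2,0,-3,0,0.4],[-0.2,0,-5.5,0,0.4],[-0.2,0,-8,0,0.4],[-0.2,0,-8,0,0.4],[-0.2,0,-8,0,0.4]]'
python3 -m creep '[[0,0,0,0,0.7],[0,0,0,0,0.84],[0,0,0,0,0.84],[0,0,0,0,0.84]]'
```

```text
time: 22.22
ee_pos: [427.6, -398.9, 431.2]
tool_rot: [0.0, -3.142, -0.001]
ft_force: [-0.7, -0.5, -0.1]
gripper_width: 51.2
gripper_force: 0.0
time: 22.55
ee_pos: [427.3, -400.3, 432.3]
tool_rot: [0.003, 3.139, -0.002]
ft_force: [0.7, 0.3, -0.6]
gripper_width: 13.6
gripper_force: 0.0
```

```bash
python3 -m creep '[[0,0,0,0,0.9],[0,0,0,0,1],[0,0,0,0,1],[0,0,0,0,1]]'
```

```text
time: 22.88
ee_pos: [427.3, -400.4, 432.1]
tool_rot: [0.003, 3.14, -0.002]
ft_force: [-1.7, 0.7, 6.6]
gripper_width: 7.3
gripper_force: 58.7
```

```bash
python3 -m creep '[[0,0,0.4,0,1],[0,0,0.8,0,1],[0,0,1.2,0,1],[0,0,1.2,0,1]]'
```

```text
time: 23.22
ee_pos: [427.4, -399.5, 442.7]
tool_rot: [0.002, 3.141, 0.0]
ft_force: [2.4, -1.0, -4.8]
gripper_width: 7.4
gripper_force: 58.5
```

```bash
python3 -m creep '[[0,0.7,0.1,0,1],[0.1,1.4,0.1,0,1],[0.25,2.2,0.1,0,1],[0.6,3.3,0.1,0,1],[1.1,4.25,0.1,0,1]]'
```

```text
time: 23.63
ee_pos: [436.9, -357.3, 443.2]
tool_rot: [-0.005, -3.139, 0.0]
ft_force: [2.0, -2.1, -4.3]
gripper_width: 7.1
gripper_force: 59.0
```

```bash
python3 -m creep '[[0.7,0.9,0,0,1],[1.5,1.7,0,0,1],[2.4,2.35,0,0,1],[3.35,2.85,0,0,1],[3.35,2.85,0,0,1]]'
```

```text
time: 24.05
ee_pos: [474.4, -326.5, 443.2]
tool_rot: [-0.005, 3.141, 0.0]
ft_force: [-0.0, -0.1, -4.1]
gripper_width: 7.0
gripper_force: 59.3
```

```bash
python3 -m creep '[[0.7,0.2,0,0,1],[1.4,0.35,0,0,1],[1.8,0.4,0,0,1],[1.8,0.4,0,0,1]]'
```

```text
time: 24.38
ee_pos: [490.3, -323.8, 442.7]
tool_rot: [-0.001, -3.139, -0.004]
ft_force: [-3.8, 2.2, -4.0]
gripper_width: 7.3
gripper_force: 58.9
```

```bash
python3 -m creep '[[0.4,0.03,0,0,1],[0.4,0.03,0,0,1],[0.4,0.03,0,0,1]]'
```

```text
time: 24.63
ee_pos: [493.0, -323.9, 442.7]
tool_rot: [-0.004, -3.138, -0.006]
ft_force: [-4.0, 3.9, -3.8]
gripper_width: 7.1
gripper_force: 59.1
```

```bash
python3 -m creep '[[0.3,0,0,0,1],[0.3,0,0,0,1],[0.3,0,0,0,1]]'
```

```text
time: 24.88
ee_pos: [495.2, -324.0, 442.4]
tool_rot: [-0.005, -3.136, -0.007]
ft_force: [-5.5, 4.0, -4.6]
gripper_width: 7.1
gripper_force: 58.8
```

```bash
python3 -m creep '[[0.3,-0.1,0,0,1],[0.3,-0.1,0,0,1],[0.3,-0.1,0,0,1]]'
```

```text
time: 25.13
ee_pos: [496.5, -324.7, 441.2]
tool_rot: [-0.006, -3.13, -0.012]
ft_force: [-8.9, 5.1, -4.6]
gripper_width: 7.1
gripper_force: 59.0
```

```bash
python3 -m creep '[[-0.1,0.1,-0.4,0,1],[-0.1,0.1,-0.8,0,1],[-0.1,0.1,-0.8,0,1]]'
```

```text
time: 25.38
ee_pos: [495.9, -324.1, 433.4]
tool_rot: [-0.006, -3.133, -0.008]
ft_force: [-6.5, 3.0, -3.8]
gripper_width: 7.2
gripper_force: 59.0
```

```bash
python3 -m creep '[[0,0,0,0,0.84],[0,0,0,0,0.84],[0,0,0,0,0.6],[0,0,0,0,0.4],[0,0,0,0,0.4]]'; python3 -m creep '[[0,0,2,0,0.4],[0,0,5,0,0.4],[-1,0,9,0,0.4],[-2,0,12,0,0.4],[-2,0,12,0,0.4]]'; python3 -m creep '[[0,0,0,0,0.4],[0,0,0,0,0.4],[0,0,0,0,0.4]]'
python3 - <<'E'
from h import *
T=pose(); im=cams.camera('wrist'); cv2.imwrite('pics/v11.png',im[:,:,::-1]); np.save('T11.npy',T); print(T[:3,3])
c,r=map(int,proj('wrist',[498,-323,276],T)); print('pred tip top',c,r,'nut',proj('wrist',[500,-397,283],T))
L=im[r-30:r+16:3,c-30:c+32:2].mean(2).astype(int)
print('    ',' '.join(f'{v:3d}' for v in range(c-30,c+32,2)))
for i,l in enumerate(L): print(r-30+3*i,' '.join(f'{v:3d}' for v in l))
E
```

```text
time: 25.8
ee_pos: [499.4, -325.1, 437.2]
tool_rot: [0.002, 3.138, -0.003]
ft_force: [-0.3, -0.3, -0.8]
gripper_width: 49.1
gripper_force: 0.0
time: 26.22
ee_pos: [477.4, -327.7, 564.5]
tool_rot: [0.007, 3.128, -0.011]
ft_force: [-0.2, -1.6, 0.5]
gripper_width: 51.0
gripper_force: 0.0
time: 26.47
ee_pos: [478.8, -324.0, 554.3]
tool_rot: [-0.002, -3.14, -0.002]
ft_force: [-1.2, -0.4, 0.4]
gripper_width: 51.5
gripper_force: 0.0
[ 478.82448249 -324.00319698  554.34586061]
pred tip top 316 220 nut (np.float64(214.6951694332605), np.float64(226.0600137285229))
     286 288 290 292 294 296 298 300 302 304 306 308 310 312 314 316 318 320 322 324 326 328 330 332 334 336 338 340 342 344 346
190 122 125 130 165 166 173 178 145 143 142 154 133 118 119 118 119 125 125 117 122 123 121 123 121 109 104 104 108 112 120 120
193  95  95  95  95  95 108 162 148 144 142 143 129 108 107 107 109 109 110 118 122 121 120 122 126 125 113 101 106 111 115 116
196  95  95  94  95  97 110 161 152 143 141 147 137 119 117 118 119 114 115 122 125 128 124 122 119 116 111 110 116 125 131 128
199  96  96  97  96 100 1
[... 938 characters left out ...]
 224 220 170 142 134 122 117 117 118 119 123 134 140 141 140
223  77  80  82  81  78 105 173 238 242 243 241 179 128 167 231 242 246 246 239 168 132 136 137 135 135 137 139 145 150 147 142
226  81  82  83  80  79  98 133 144 172 171 133 126 129 178 235 241 243 244 241 172 133 152 147 138 136 139 142 148 148 150 148
229  83  82  83  82  79  91 126 127 126 128 127 127 126 133 187 230 238 228 191 208 225 188 136 143 140 135 142 149 153 153 153
232  81  82  84  83  80  92 128 128 129 129 129 129 131 129 130 131 133 130 129 129 129 129 130 142 143 137 143 149 147 146 140
235  83  85  85  84  79  89 122 126 126 126 126 127 126 125 126 126 126 126 125 125 125 126 125 134 144 139 141 139 145 141 129
```

```bash
python3 - <<'E'
from h import *
T=np.load('T11.npy'); im=cv2.imread('pics/v11.png')
print('tip',atz('wrist',225,318.5,276,T),'arm@286',atz('wrist',215,286,250,T),'(if lifted)',atz('wrist',225,318.5,284,T))
print(T[:3,3])
L=im[200:290:4,196:300:4].mean(2).astype(int)
print('    ',' '.join(f'{v:3d}' for v in range(196,300,4)))
for i,l in enumerate(L): print(200+4*i,' '.join(f'{v:3d}' for v in l))
E
```

```text
tip [ 501.75411992 -321.47565484  276.        ] arm@286 [ 502.54402451 -347.83490934  250.        ] (if lifted) [ 498.83382578 -321.53016768  284.        ]
[ 478.82448249 -324.00319698  554.34586061]
     196 200 204 208 212 216 220 224 228 232 236 240 244 248 252 256 260 264 268 272 276 280 284 288 292 296
200  70  99 119 106 107  84 111 126 127 124 116  88 100 107 145 147 133  82  91 106  94  96  96  97  96 112
204  73 105 120 111  82 130 181 191 179 167 126 113  91 118 123 123 127  83  98 104  97  95  96  96  98 114
208  73 112 108 112 107 196 199 202 202 200 171 120 107 103 125 122 119 112 120 113 115 118 119 120 121 126
212  73 121 110 105 168 202 198 180 184 192 194 156 179 190 246 247 247 247 247 247 247 247 247 244 247 243
216  73 127 111 107 183 184 144 114 112 150 164 167 220 246 246 246 246 247 246 246 247 243 242 242 242 242
220  74 131 125 118 173 181 177 141 108 148 153 147 247 248 247 246 245 244 243 245 235 211 201 181 176 187
224  73 134 128 176 172 173 163 173 133 156 161 200 121 136  99 137 145 139  98  99  99  79  78  83  83 102
228  74 136 126 162 190 206 184 150
[... 992 characters left out ...]
  66  66  68 137 138 142 141 145 142 144 153 156 159
268 218 220 221 222  92  70  70 114 120 121 124  68  64  66  67  74 231 232 233 233 234 234 235 235 236 236
272 236 236 236 202  66  66  82 120 120 127  94  65  66  67  68  71 237 237 237 238 238 238 238 238 238 238
276 235 235 233  68  65  65 116 121 121 123  67  66  67  68  68  72 235 236 236 236 236 236 236 236 235 235
280 198 175  93  66  64  66  89 142 153 135  72  66  67  68  68  71 135 128 121 122 112 165 134 240 240 241
284  64  65  65  65  66  65  66  70 153 144  72  67  68  69  70  71  89  91  92  92  91 171 131 239 239 240
288  64  73  75  73  68  65  66  65 135 148  72  67  69  69  71  76  90  91  92  92  92 199 122 147 149 163
```

```bash
python3 -c "
from plant import ctrl
print(ctrl.hand_in())"
```

```text
the job is handed in; nothing more can be done
None
```

The job is handed in, though I don't have the verdict: the padlock hangs by its shackle on the free hook, which is unfolded and locked, and the emptied hook is folded flat and dropped into its lock, judged from forces, heights and wrist pictures.

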